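Run the locked finds stage home to its end stop

TASK

A sherd lies ready for measuring on the stage of the slide, which its spring lock holds at one end of the rail. Press the lock button on the stage down with the fingertips and keep it down while you push the stage along the rail until it is fully home against the tall end stop, then let the button spring back up so that the stage is locked there. This is a fingertip job: lift and carry nothing, leave the sherd lying on the stage untouched, and do not disturb the can, the stone and the wooden scraper beside the slide.

Things in the scene. Friction and masses are not known exactly. Their poses are not given: they have to be found in the camera images.
- slide: the fixed measuring slide: bed 340 mm long (its x), 84 mm wide (y), end blocks 30 mm high. The +x end block carries the tall end stop, 60 mm wide, 54 mm high. A steel rack bar, teeth downward, runs along the +y side (y 48 to 56 mm, top at 27 mm). Origin: centre of the underside, on the worktop. The stage is pushed to +x
- stop_face (a point): middle of the face of the tall end stop that the stage comes to rest against, at x = +155 mm, z = 30 mm in the slide's frame
- stage (a joint): travel in m of the stage along the slide's +x: 0 at the start (locked), 0.126 with its front edge against the end stop. The stage is a grey carriage 184 x 80 mm, 0.5 kg, plate top 29 mm above the worktop, rail friction about 1.5 N. In front it has a cork tray 106 x 80 mm, rim 34 mm above the worktop, where the sherd lies; behind, the lock button in a frame 42 mm high
- thumb_wall (a point): middle of the top edge of the rear face (the -x face, next to the button) of the stage's thumb wall, moving with the stage: an upright aluminium wall 64 mm wide, 12 mm thick, top 63 mm above the worktop, 25 mm ahead (+x) of the button's centre. Fingers that press the button can push the stage along by it
- button_top (a point): middle of the top of the lock button, on the stage's centre line: a dark ribbed thumb pad, 42 mm along the slide, 50 mm across, top 54 mm above the worktop when up. Moves with button and stage; axes as the slide's. In the slide's frame at x = -123 mm at the start, +3 mm when the stage is home
- lock_button (a joint): how far in m the button is pressed straight down: 0 up, 0.008 fully down at its stop. Spring 2.7 N to start, 6.3 N fully down. Its pin sits between the rack's teeth (a notch every 14 mm) and is free of them only beyond about 0.0055; let up on the way it catches in the next notch. With the stage home it springs up and locks it, with up to 2 mm of play
- sherd: the find: a flat brown pottery sherd, 49 x 54 mm, 14 mm thick, lying loose on the cork of the stage; origin at the centre of its underside, 31 mm above the worktop
- white_can: bystander: white film can with a grey lid, 34 mm across, 51 mm high, standing loose on the worktop on the slide's -y side; origin at the centre of its underside
- dark_stone: bystander: dark stone, 66 x 90 x 36 mm, loose on the worktop on the slide's -y side; origin at the centre of its underside
- scraper: bystander: wooden scraper, a flat stick 16 x 162 x 9 mm, loose on the worktop on the slide's +y side, along it; origin at the centre of its underside
Mind the look-alikes: they are no part of the job. Of the things shaped like the sherd, the brown one is meant.

How it is judged (in metres and radians):
On the way, in this order (a step that is already met when the one before it is completed fails the run):
1. the lock button is pressed down while the stage is still at its start (value of joint lock_button above 0.0055 m and value of joint stage below 0.02 m and contact force between the fingers and lock_button above 0.5 N), for 0.05 s.
2. the stage is against the end stop with the button still held down (value of joint lock_button above 0.0045 m and value of joint stage above 0.1235 m and contact force between the fingers and lock_button above 0.5 N), for 0.05 s.
At the end, for the whole second after the job is handed in: the stage stands within 3.5 mm of its end stop, at rest, with the lock button sprung up (less than 3 mm down), and the sherd lies flat and still in the stage's tray (value of joint stage above 0.1225 m and value of joint lock_button below 0.003 m and velocity of joint stage between -0.005 and 0.005 m/s and x of sherd in the frame of stop_face between -0.085 and -0.022 m and y of sherd in the frame of stop_face between -0.025 and 0.025 m and angle between sherd's own z axis and vertical below 0.15 rad and linear speed of sherd below 0.01 m/s); the robot touches nothing.
It fails at once if the button was let up while the stage was under way (value of joint stage between 0.008 and 0.118 m and value of joint lock_button below 0.0035 m).
It fails at once if the sherd was touched by the robot (contact force between any of the arm, the fingers and sherd above 0.3 N).
It fails at once if the sherd was lifted or tipped (height (world z) of sherd above 0.04 m or angle between sherd's own z axis and vertical above 0.35 rad).
It fails at once if a bystander was disturbed (distance of any of white_can, dark_stone, scraper from where it was at the start of the episode above 0.015 m).
It also fails if it takes over 40 s, if anything falls off the work surface, if the arm or the gripper's body presses on something with over 40 N, if the wrist force passes 120 N, or if a joint passes its speed limit or range.

ROBOT

A 6-joint arm with a two-finger parallel gripper is mounted at the origin on the work surface; the furniture and walls round the work are solid. World frame = base frame: x ahead of the robot, y to its left, z up, the work surface at z = 0. Lengths are in m, angles in degrees, forces in N, time in s.
With the tool pointing down it reaches from about 0.35 to 0.8 m from the base axis. Payload 7.3 kg.
Tool frame: the origin (TCP) lies at the very end of the fingers, on their centre line; the grasp point (between the pads) lies 19 mm behind it; z points along the fingers, y is the line along which they close (so a half turn about z gives the same grasp; the last joint's range is limited). The gripper opens to 85 mm and grips with 20 to 120 N. Pads are 22 mm wide; open, the fingers measure 114 mm over their backs; the gripper's body (76 mm by 85 mm) begins 54 mm behind the grasp point. The pads swing forward as they close: fully open they stand 13 mm farther back than shut.
Start: joints at [-77.75, 19.595, 87.324, -0, 73.075, -8.365], TCP at [0.185, -0.491, 0.231] pointing down, gripper open.
Joint ranges: [-145.02, 145.02], [-44.19, 115.74], [2.07, 154.8], [-57.11, 237.11], [16.16, 152.29], [-177.93, 177.93]. Speed limits (degrees/s): [147.25, 147.25, 180, 180, 180, 180].

INTERFACE

Orientations are given as a 3x3 rotation matrix whose columns are the frame's x, y, z axes.
In Python, from station import env, optics gives the robot as it stands.
- The arm moves only by the shell command python3 -m handwheel 'ROWS'. ROWS is JSON, a list of rows, each a list of 3 entries, a list of its own where there are three numbers: the turn, a rotation vector about the world's x, y, z in degrees, then the shift along the world's x, y, z in cm, then the closure, from 0 (fully open) to 1 (shut). A call has 1 to 5 rows; each row shifts and turns the commanded pose from where the row before left it; what a row does not reach is not made up. A row lasts 1/12 s, in which the tool goes at most 41.7 mm and 7.16 degrees, less where a joint would pass 70% of its speed; a pose out of reach is approached as far as the arm can. A call with a gripper value outside its range is refused whole. The fingers move at their own pace and stop on an object; the grip force is fixed at half the most. Time passes only in rows, so rows that do not move let the fingers close. It gives the time, the measured TCP pose, the force, the opening and the grip force at its end, in the units of the state.
- env.state(): the state, without advancing time (a new reading comes with each control period).
- optics.get_image(name): name is "side" or "top"; returns a dict with "image" (420x560x3 uint8, red, green, blue), "range_z" (420x560 float32, m along the optical axis (not along the pixel's ray), 0 where there is no reading), "camera_matrix" (3x3 intrinsics, pixels), "dist" ([k1, k2, p1, p2, k3] as OpenCV has them; the pictures are not rectified), "origin" and "orientation" of the camera in the world. Camera axes: x right, y down, z forward; pixel columns grow to the right and rows downward; lengths in m; the calibration is good to about 2 mm. A picture is of the moment at which its call begins.
- env.job_done(): hands the job in; it is judged then, once.
Trained networks look in a picture, given as the dict that the camera call returned (one of the last four; its "shot" number tells which), for a name from the list of things; names that differ only in an ending like _2 or _b are one class to them, and where a whole thing is asked for, a point or a joint stands for the part that bears it (a point fixed in the world has none). Each returns a list of dicts, best first, with "conf" (0 to 1); they miss things now and then, are a little off and sometimes report something else, mostly with a low value. They report only what shows in the picture. A call takes as long as a camera call. They do not tell look-alikes from the thing itself.
- optics.boxes_of(picture, name): "point" ([x, y, z] in m, in the coordinates of the camera as it stood for that picture, good to about 4 mm: the middle of the surface that is visible of it).
- optics.trace(picture, name): "region" (420x560 bool, what is visible of it).
The state is a dict: "t": time; "q": joint angles; "qvel": joint speeds; "effort": joint torques, N m; "eef_pos": TCP position; "tcp_rot": TCP orientation; "ft_force": force on the tool from outside, world axes, zero at the start; "ft_torque": the same for the moment, N m; "gripper_width": opening from 0.0 (shut) to 1.0 (fully open); "gripper_force": force on a finger pad.
Only numpy, scipy, OpenCV 4.12 (cv2) and the standard library are available. Lean on these libraries where they do the work, as an engineer would, in place of code of your own. Each camera call takes 0.05 s, during which the arm holds its last target. There are 200 camera calls.

## Working session

There is one attempt and no reset: what is moved stays moved. The work goes in short steps, Python scripts to look and compute and a shell command to move; the robot and the scene stay as the last step left them, time stands still between calls to the robot, and variables do not carry over. Pictures are saved under pics/ and viewed, at most 10 in all, crops included, and the job is handed in when it is done.

```bash
mkdir -p pics
cat > h.py <<'E'
import numpy as np, cv2
from station import env, optics
def cloud(p):
    K=np.array(p["camera_matrix"]);d=np.array(p["dist"]);h,w=p["range_z"].shape
    u,v=np.meshgrid(np.arange(w),np.arange(h))
    n=cv2.undistortPoints(np.stack([u,v],-1).reshape(-1,1,2).astype(float),K,d).reshape(h,w,2)
    z=p["range_z"];c=np.dstack([n[...,0]*z,n[...,1]*z,z])
    return c@np.array(p["orientation"]).T+np.array(p["origin"])
def world(p,x): return np.array(p["orientation"])@np.array(x)+np.array(p["origin"])
E
python3 - <<'E'
from h import *
np.set_printoptions(precision=4,suppress=True)
for c in ["top","side"]:
    p=optics.get_image(c); cv2.imwrite(f"pics/{c}0.png",p["image"][...,::-1]); P=cloud(p)
    print(c,p["origin"])
    for n in ["slide","stage","thumb_wall","button_top","lock_button","sherd","white_can","dark_stone","scraper"]:
        try:
            for b in optics.boxes_of(p,n)[:3]: print(n,round(b["conf"],2),world(p,b["point"]))
        except Exception as e: print(n,e)
E
```

```text
top [0.4111 0.0589 0.9302]
stage 0.9 [0.5664 0.0501 0.0328]
thumb_wall 0.77 [0.5692 0.0495 0.0329]
thumb_wall 0.34 [ 0.497  -0.0331  0.0045]
button_top 0.72 [0.6171 0.0419 0.0509]
button_top 0.2 [ 0.4996 -0.0344  0.0065]
lock_button 0.94 [0.6125 0.043  0.0513]
sherd 0.69 [ 0.5925 -0.1105  0.0135]
sherd 0.61 [0.2886 0.1765 0.0094]
sherd 0.58 [0.5238 0.0555 0.0401]
white_can 0.51 [0.5809 0.1686 0.0502]
dark_stone 0.73 [0.4423 0.188  0.0231]
scraper 0.78 [ 0.4985 -0.0328  0.0069]
side [0.3712 0.7658 0.5343]
slide 0.92 [0.4912 0.0757 0.02  ]
slide 0.55 [0.4391 0.2039 0.0224]
slide 0.5 [0.5256 0.0619 0.0404]
stage 0.97 [0.5698 0.0733 0.0307]
thumb_wall 0.94 [0.5691 0.075  0.0255]
button_top 0.64 [0.6108 0.0549 0.0522]
lock_button 0.63 [0.6118 0.0547 0.0535]
sherd 0.79 [0.5977 0.2617 0.0136]
sherd 0.77 [0.5231 0.0589 0.0424]
sherd 0.55 [0.2929 0.1925 0.0134]
white_can 0.87 [0.5725 0.1812 0.0364]
dark_stone 0.91 [0.4411 0.1996 0.0236]
scraper 0.55 [ 0.4827 -0.0376  0.0113]
```

View pics/top0.png

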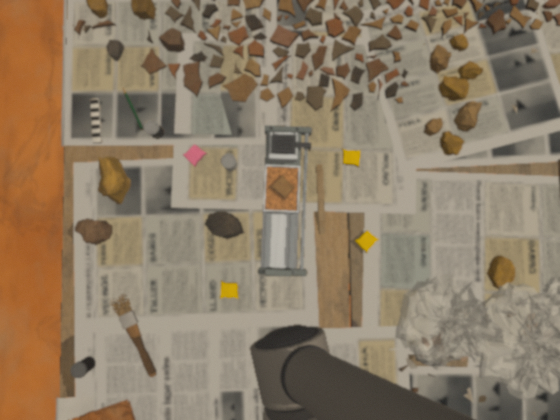

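View pics/side0.png

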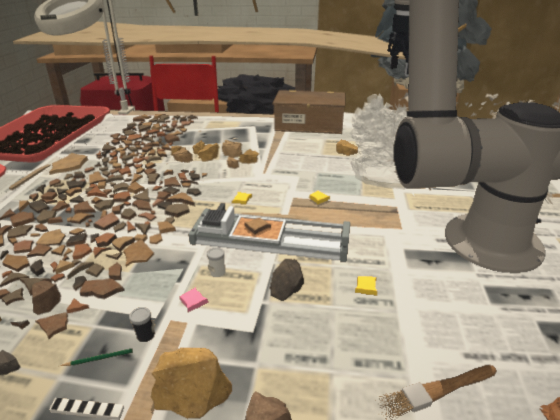

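The slide runs away from the robot. The button is at the far end, at top-view pixel (284,145), and the brown sherd is on the cork at (282,187). The end stop is the near block at about (283,270), so the stage is pushed towards world -x. The scraper lies at (320,195), the can at (229,160) and the stone at (225,224). Next I'll refine the pose from depth.

Run:
```python
from h import *
np.set_printoptions(precision=4,suppress=True)
for c in ["top","side"]:
    p=optics.get_image(c); P=cloud(p)
    r=optics.trace(p,"slide"); s=optics.trace(p,"stage"); b=optics.trace(p,"lock_button")
    print(c,p["range_z"].min(), len(r),len(s),len(b))
    for n,l in (("slide",r),("stage",s),("button",b)):
        if not l: continue
        m=l[0]["region"]&(p["range_z"]>0); Q=P[m]; Q=Q[(Q[:,2]>.012)]
        rect=cv2.minAreaRect((Q[:,:2]*1000).astype(np.float32)); print(n,l[0]["conf"],m.sum(),rect,np.percentile(Q[:,2],[5,50,95]),np.percentile(Q,[2,98],axis=0))
    R=(P[...,0]>.3)&(P[...,0]<.68)&(abs(P[...,1]-.048)<.05)
    for x in np.arange(.32,.67,.01):
        m=R&(abs(P[...,0]-x)<.005)&(P[...,2]>.015)
        mm=R&(abs(P[...,0]-x)<.005)&(abs(P[...,1]-.048)<.02)
        if m.sum(): print(round(x,3),P[m][:,1].min().round(4),P[m][:,1].max().round(4),P[mm][:,2].max().round(4),np.median(P[mm][:,2]).round(4))
    big=cv2.resize(p["image"][115:285,230:350] if c=="top" else p["image"][190:270,180:360],None,fx=4,fy=4,interpolation=cv2.INTER_CUBIC)
    cv2.imwrite(f"pics/crop_{c}.png",big[:600,:800,::-1])
```

```text
top 0.0 1 2 2
slide 0.62 5839 ((494.804931640625, 46.01823425292969), (109.76687622070312, 339.89959716796875), 86.46564483642578) [0.0158 0.0294 0.055 ] [[ 0.3293 -0.0042  0.0146]
 [ 0.6593  0.0951  0.061 ]]
stage 0.83 2544 ((555.927734375, 42.74485778808594), (99.46165466308594, 181.5714111328125), 86.7830581665039) [0.0268 0.0315 0.0601] [[0.4689 0.0103 0.0257]
 [0.6427 0.0922 0.0623]]
button 0.69 558 ((619.2555541992188, 30.015480041503906), (85.36943054199219, 47.268592834472656), 88.55015563964844) [0.0392 0.0524 0.0554] [[ 0.597  -0.0097  0.027 ]
 [ 0.6422  0.0723  0.0558]]
0.32 0.0038 0.04 0.0511 0.0001
0.33 0.0012 0.0975 0.0554 0.0519
0.34 0.0059 0.0977 0.0555 0.0284
0.35 0.0096 0.0978 0.021 0.009
0.36 0.0096 0.0975 0.0198 0.0088
0.37 0.0071 0.0974 0.02 0.0077
0.38 0.007 0.0973 0.021 0.0082
0.39 0.0068 0.0949 0.0189 0.0078
0.4 0.0065 0.0947 0.0201 0.0075
0.41 0.0063 0.0946 0.9302 0.9302
0.42 0.0061 0.0944 0.0216 0.0074
0.43 0.0036 0.0943 0.0189 0.0065
0.44 0.0034 0.0941 0.0201 0.0078
0.45 0.0031 0.0918 0.0213 0.0075
0.46 0.0031 0.0917 0.028 0.0072
0.47 0.0028 0.0953 0.0365 0
[... 1664 characters left out ...]
0963 0.0182 0.008
0.46 0.0036 0.0943 0.0331 0.0083
0.47 0.0042 0.098 0.0345 0.0297
0.48 0.0013 0.0979 0.0322 0.0299
0.49 0.0026 0.0978 0.0403 0.0303
0.5 0.0 0.0977 0.0431 0.0333
0.51 0.003 0.0977 0.0442 0.0411
0.52 -0.0012 0.0973 0.0441 0.0422
0.53 -0.0008 0.097 0.0444 0.0431
0.54 0.0003 0.0974 0.044 0.0375
0.55 -0.0013 0.0952 0.0421 0.03
0.56 -0.0017 0.0949 0.0317 0.0301
0.57 0.0003 0.0943 0.0346 0.0308
0.58 -0.001 0.0935 0.0633 0.0462
0.59 0.023 0.0934 0.0632 0.062
0.6 0.0295 0.0921 0.0549 0.0526
0.61 -0.0 0.0928 0.0548 0.0529
0.62 -0.0013 0.0905 0.0548 0.0532
0.63 0.0268 0.0922 0.0555 0.0531
0.64 0.0196 0.09 0.0503 0.0386
0.65 -0.0014 0.0951 0.0312 0.0292
0.66 -0.0018 0.0953 0.0308 0.0287
```

View pics/crop_top.png

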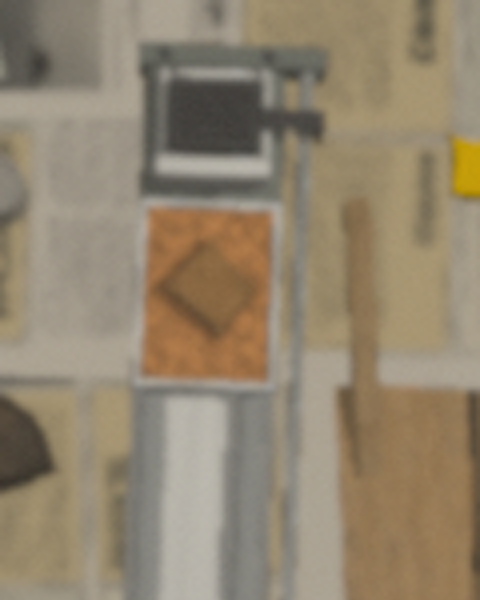

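The crop shows the dark button at about (213,118) in the crop, with the thumb wall below it (nearer the robot). The slide is yawed about 3°. Next I'll refine the button centre and check the height of obstacles along the path.

Run:
```python
from h import *
np.set_printoptions(precision=4,suppress=True)
s=env.state(); print(s["t"],s["eef_pos"],s["tcp_rot"],s["ft_force"],s["gripper_width"])
for c in ["top","side"]:
    p=optics.get_image(c); P=cloud(p); g=p["image"].max(-1); z=p["range_z"]>0
    R=z&(P[...,0]>.56)&(P[...,0]<.66)&(abs(P[...,1]-.048)<.037)
    m=R&(g<85)&(abs(P[...,2]-.054)<.005); Q=P[m]
    print(c,m.sum(),"button",(Q.min(0)+Q.max(0))/2,Q.min(0),Q.max(0),np.median(Q,0))
    m=R&(P[...,2]>.059); Q=P[m]; print("wall",m.sum(),Q.min(0),Q.max(0),np.median(Q,0))
    m=z&(P[...,0]>.43)&(P[...,0]<.48)&(abs(P[...,1]-.05)<.06)
    for lo,hi in ((.36,.45),(.48,.57)):
        e=[]
        for x in np.arange(lo,hi,.004):
            k=z&(abs(P[...,0]-x)<.003)&(P[...,2]>.012)&(abs(P[...,1]-.05)<.06); e.append((x,P[k][:,1].max(),P[k][:,1].min()))
        e=np.array(e); print("edge slopes deg",np.degrees(np.polyfit(e[:,0],e[:,1],1)[0]),np.degrees(np.polyfit(e[:,0],e[:,2],1)[0]))
    # heights along path
    a,b=np.array([.185,-.491]),np.array([.61,.048]); L=np.linalg.norm(b-a); d=(b-a)/L
    r=P[...,:2]-a; t=r@d; o=r@np.array([-d[1],d[0]])
    for k in np.arange(0,L,.1):
        mm=z&(t>k)&(t<k+.1)&(abs(o)<.1)&(P[...,2]<.5); print(round(k,1),mm.sum(),P[mm][:,2].max() if mm.any() else None)
```

```text
1.4 [ 0.1849 -0.4914  0.2313] [[ 0.936   0.3521  0.    ]
 [ 0.3521 -0.936  -0.0001]
 [-0.      0.0001 -1.    ]] [-1.002   0.3323  0.1153] 0.9994000887578895
top 371 button [0.616  0.0428 0.0535] [0.5962 0.0128 0.049 ] [0.6358 0.0728 0.058 ] [0.6148 0.05   0.053 ]
wall 142 [0.5794 0.0202 0.0592] [0.5935 0.0816 0.0658] [0.5861 0.053  0.0616]
edge slopes deg -3.3122749047282105 -3.114787232115774
edge slopes deg -2.8533657423277226 -3.431439626072058
0.0 5198 0.16551439769012333
0.1 4115 0.16267189527300163
0.2 4828 0.15542802357231156
0.3 3766 0.012844353583047807
0.4 3680 0.015007058217503255
0.5 3655 0.03624243606429367
0.6 3687 0.06576612051676556
side 188 button [0.6135 0.053  0.0523] [0.5934 0.0258 0.0492] [0.6336 0.0802 0.0553] [0.615  0.0573 0.053 ]
wall 91 [0.5783 0.0208 0.059 ] [0.5928 0.084  0.0632] [0.585  0.0553 0.0615]
edge slopes deg -3.4294654476094513 -2.1334071317821457
edge slopes deg -3.6036191698629247 -3.748458405745646
0.0 1273 0.4436818200964676
0.1 832 0.1598744463732471
0.2 1960 0.15557301116443112
0.3 1252 0.012619974714444315
0.4 1575 0.013959346120123506
0.5 1345 0.03377937884921256
0.6 1826 0.06317166924740997
```

```bash
python3 -m handwheel '[[[0,0,-4],[2.5,3.2,0],1],[[0,0,-4],[2.5,3.2,0],1],[[0,0,-4],[2.5,3.2,0],1],[[0,0,-4],[2.5,3.2,0],1],[[0,0,-4],[2.5,3.2,0],1]]' && python3 -m handwheel '[[[0,0,-4],[2.5,3.2,0],1],[[0,0,0],[2.5,3.2,0],1],[[0,0,0],[2.5,3.2,0],1],[[0,0,0],[2.5,3.2,0],1],[[0,0,0],[2.5,3.2,0],1]]' && python3 -m handwheel '[[[0,0,0],[2.5,3.2,0],1],[[0,0,0],[2.5,3.2,0],1],[[0,0,0],[2.5,3.2,0],1],[[0,0,0],[2.5,3.2,0],1],[[0,0,0],[2.5,3.2,0],1]]'
```

```text
t: 1.92
eef_pos: [0.3106, -0.3298, 0.2314]
tcp_rot: [[1.0, 0.007, 0.0], [0.007, -1.0, -0.0], [0.0, 0.0, -1.0]]
ft_force: [1.1, -0.7, -0.1]
gripper_width: 0.302
gripper_force: 0.0
t: 2.33
eef_pos: [0.4358, -0.1696, 0.2316]
tcp_rot: [[0.998, -0.059, 0.001], [-0.059, -0.998, -0.001], [0.001, 0.0, -1.0]]
ft_force: [0.8, -0.2, -0.2]
gripper_width: -0.002
gripper_force: 0.0
t: 2.75
eef_pos: [0.5608, -0.0094, 0.2314]
tcp_rot: [[0.998, -0.059, 0.0], [-0.059, -0.998, -0.0], [0.0, 0.0, -1.0]]
ft_force: [1.8, -1.1, 0.1]
gripper_width: 0.002
gripper_force: 0.0
```

```bash
python3 -m handwheel '[[[0,0,0],[2.4,3.0,0],1],[[0,0,0],[2.4,3.0,-1],1],[[0,0,0],[0,0,-4],1],[[0,0,0],[0,0,-4],1],[[0,0,0],[0,0,-4],1]]' && python3 -m handwheel '[[[0,0,0],[0,0,-2],1],[[0,0,0],[0,0,0],1]]'
python3 - <<'E'
from h import *
for c in ["top","side"]:
    p=optics.get_image(c)
    i=p["image"][115:285,200:370] if c=="top" else p["image"][150:260,170:360]
    cv2.imwrite(f"pics/{c}1.png",cv2.resize(i,None,fx=3.5,fy=3.5,interpolation=cv2.INTER_CUBIC)[...,::-1])
E
```

```text
t: 3.17
eef_pos: [0.6082, 0.0496, 0.1]
tcp_rot: [[0.998, -0.057, 0.001], [-0.057, -0.998, -0.0], [0.001, 0.0, -1.0]]
ft_force: [0.7, 0.2, -0.5]
gripper_width: 0.003
gripper_force: 0.0
t: 3.33
eef_pos: [0.6044, 0.0489, 0.0758]
tcp_rot: [[0.998, -0.059, -0.011], [-0.059, -0.998, 0.0], [-0.011, 0.0, -1.0]]
ft_force: [-1.0, 0.2, -0.2]
gripper_width: -0.001
gripper_force: 0.0
```

View pics/side1.png

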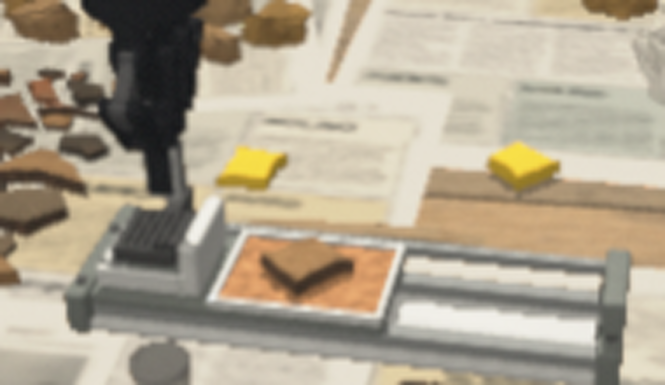

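The side view shows the closed fingers above the button at about (165,185), just behind the thumb wall. The last row came up short in x and left a slight tilt, so I'll check the joints.

```bash
python3 - <<'E'
from h import *
s=env.state(); print(s["q"],s["eef_pos"],s["tcp_rot"],s["qvel"])
E
python3 -m handwheel '[[[0,0,0],[0,0,0],1],[[0,0,0],[0,0,0],1]]'
```

```text
[-2.62482572e+00  3.67172596e+01  8.39621118e+01 -5.61260739e-03
  5.93485589e+01  9.07628064e+01] [0.6080937  0.04857639 0.08149148] [[ 9.98255438e-01 -5.90409963e-02 -4.90822769e-04]
 [-5.90410336e-02 -9.98255555e-01 -6.18594422e-05]
 [-4.86314313e-04  9.07302082e-05 -9.99999878e-01]] [-0.02058029 -2.48600206 -2.21880782 -0.03171845  0.09734712  0.10620676]
t: 3.6
eef_pos: [0.6094, 0.0485, 0.0838]
tcp_rot: [[0.998, -0.059, 0.004], [-0.059, -0.998, -0.0], [0.005, 0.0, -1.0]]
ft_force: [-0.3, 0.4, -0.0]
gripper_width: 0.001
gripper_force: 0.0
```

```bash
python3 -m handwheel '[[[0,0,0],[0.1,0.1,-0.5],1],[[0,0,0],[0,0,-0.7],1],[[0,0,0],[0,0,-0.6],1],[[0,0,0],[0,0,-0.3],1],[[0,0,0],[0,0,0],1]]' && python3 -m handwheel '[[[0,0,0],[0,0,0],1],[[0,0,0],[0,0,0],1],[[0,0,0],[0,0,0],1]]'
```

```text
t: 4.02
eef_pos: [0.6081, 0.0496, 0.0591]
tcp_rot: [[0.998, -0.059, -0.002], [-0.059, -0.998, -0.0], [-0.002, 0.0, -1.0]]
ft_force: [0.3, -0.9, -0.5]
gripper_width: 0.001
gripper_force: 0.0
t: 4.27
eef_pos: [0.6091, 0.0496, 0.0605]
tcp_rot: [[0.998, -0.059, 0.0], [-0.059, -0.998, -0.0], [0.0, 0.0, -1.0]]
ft_force: [0.6, 0.1, 0.3]
gripper_width: 0.0
gripper_force: 0.0
```

Now I'll press in small steps, watching the force.

```bash
python3 -m handwheel '[[[0,0,0],[0,0,-0.4],1],[[0,0,0],[0,0,-0.4],1],[[0,0,0],[0,0,-0.3],1],[[0,0,0],[0,0,-0.2],1],[[0,0,0],[0,0,0],1]]' && python3 -m handwheel '[[[0,0,0],[0,0,0],1],[[0,0,0],[0,0,0],1]]'
```

```text
t: 4.68
eef_pos: [0.6092, 0.0496, 0.0474]
tcp_rot: [[0.998, -0.059, 0.001], [-0.059, -0.998, -0.0], [0.001, 0.0, -1.0]]
ft_force: [-0.5, 0.1, 4.6]
gripper_width: -0.001
gripper_force: 2.6
t: 4.85
eef_pos: [0.6092, 0.0496, 0.0478]
tcp_rot: [[0.998, -0.059, 0.001], [-0.059, -0.998, -0.0], [0.001, 0.0, -1.0]]
ft_force: [0.2, 0.4, 4.8]
gripper_width: 0.004
gripper_force: 2.5
```

```bash
python3 -m handwheel '[[[0,0,0],[0,0,-0.2],1],[[0,0,0],[0,0,-0.2],1],[[0,0,0],[0,0,-0.1],1],[[0,0,0],[0,0,0],1],[[0,0,0],[0,0,0],1]]'
```

```text
t: 5.27
eef_pos: [0.6097, 0.0496, 0.0458]
tcp_rot: [[0.998, -0.059, 0.003], [-0.059, -0.998, -0.0], [0.003, 0.0, -1.0]]
ft_force: [-6.3, 0.3, 24.3]
gripper_width: 0.002
gripper_force: 12.1
```

```bash
python3 -m handwheel '[[[0,0,0],[-0.1,0.006,0],1],[[0,0,0],[-0.2,0.01,0],1],[[0,0,0],[-0.3,0.02,0],1],[[0,0,0],[-0.4,0.02,0],1],[[0,0,0],[-0.4,0.02,0],1]]'
```

```text
t: 5.68
eef_pos: [0.5981, 0.0502, 0.0458]
tcp_rot: [[0.998, -0.059, 0.009], [-0.059, -0.998, -0.0], [0.009, -0.0, -1.0]]
ft_force: [2.5, -0.3, 18.7]
gripper_width: -0.003
gripper_force: 9.3
```

```bash
python3 -m handwheel '[[[0,0,0],[-0.5,0.03,0],1],[[0,0,0],[-0.5,0.03,0],1],[[0,0,0],[-0.5,0.03,0],1],[[0,0,0],[-0.5,0.03,0],1],[[0,0,0],[-0.5,0.03,0],1]]'
```

```text
t: 6.1
eef_pos: [0.5731, 0.0516, 0.0458]
tcp_rot: [[0.998, -0.059, 0.009], [-0.059, -0.998, -0.001], [0.009, 0.0, -1.0]]
ft_force: [1.7, -0.2, 20.6]
gripper_width: 0.002
gripper_force: 9.9
```

```bash
python3 -m handwheel '[[[0,0,0],[-0.6,0.035,0],1],[[0,0,0],[-0.6,0.035,0],1],[[0,0,0],[-0.6,0.035,0],1],[[0,0,0],[-0.6,0.035,0],1],[[0,0,0],[-0.6,0.035,0],1]]' && python3 -m handwheel '[[[0,0,0],[-0.6,0.035,0],1],[[0,0,0],[-0.6,0.035,0],1],[[0,0,0],[-0.6,0.035,0],1],[[0,0,0],[-0.5,0.03,0],1],[[0,0,0],[-0.5,0.03,0],1]]'
```

```text
t: 6.52
eef_pos: [0.5433, 0.0533, 0.0458]
tcp_rot: [[0.998, -0.059, 0.01], [-0.059, -0.998, -0.001], [0.01, 0.0, -1.0]]
ft_force: [2.1, -1.4, 21.0]
gripper_width: -0.0
gripper_force: 10.7
t: 6.93
eef_pos: [0.5155, 0.0549, 0.0457]
tcp_rot: [[0.998, -0.059, 0.01], [-0.059, -0.998, -0.001], [0.01, 0.0, -1.0]]
ft_force: [1.8, -1.3, 23.6]
gripper_width: 0.004
gripper_force: 11.6
```

```bash
python3 -m handwheel '[[[0,0,0],[-0.5,0.03,0],1],[[0,0,0],[-0.5,0.03,0],1],[[0,0,0],[-0.4,0.02,0],1],[[0,0,0],[-0.4,0.02,0],1],[[0,0,0],[-0.3,0.02,0],1]]' && python3 -m handwheel '[[[0,0,0],[-0.3,0.02,0],1],[[0,0,0],[-0.3,0.02,0],1],[[0,0,0],[-0.2,0.01,0],1],[[0,0,0],[-0.2,0.01,0],1],[[0,0,0],[0,0,0],1]]'
```

```text
t: 7.35
eef_pos: [0.4946, 0.0561, 0.0457]
tcp_rot: [[0.998, -0.059, 0.01], [-0.059, -0.998, -0.001], [0.01, 0.0, -1.0]]
ft_force: [1.4, -2.3, 23.7]
gripper_width: -0.001
gripper_force: 12.3
t: 7.77
eef_pos: [0.4844, 0.0567, 0.0457]
tcp_rot: [[0.998, -0.059, 0.009], [-0.059, -0.998, -0.001], [0.009, 0.0, -1.0]]
ft_force: [-0.1, -1.6, 26.3]
gripper_width: 0.0
gripper_force: 13.3
```

```bash
python3 -m handwheel '[[[0,0,0],[-0.2,0.01,0],1],[[0,0,0],[-0.2,0.01,0],1],[[0,0,0],[-0.2,0.01,0],1],[[0,0,0],[0,0,0],1]]'
python3 - <<'E'
from h import *
for c in ["top","side"]:
    p=optics.get_image(c)
    i=p["image"][115:285,200:370] if c=="top" else p["image"][150:270,170:370]
    cv2.imwrite(f"pics/{c}2.png",cv2.resize(i,None,fx=3.5,fy=3.5,interpolation=cv2.INTER_CUBIC)[...,::-1])
E
```

```text
t: 8.1
eef_pos: [0.4814, 0.0568, 0.0458]
tcp_rot: [[0.998, -0.059, 0.016], [-0.059, -0.998, -0.001], [0.016, 0.0, -1.0]]
ft_force: [9.0, -1.3, 17.7]
gripper_width: -0.0
gripper_force: 8.9
```

View pics/side2.png

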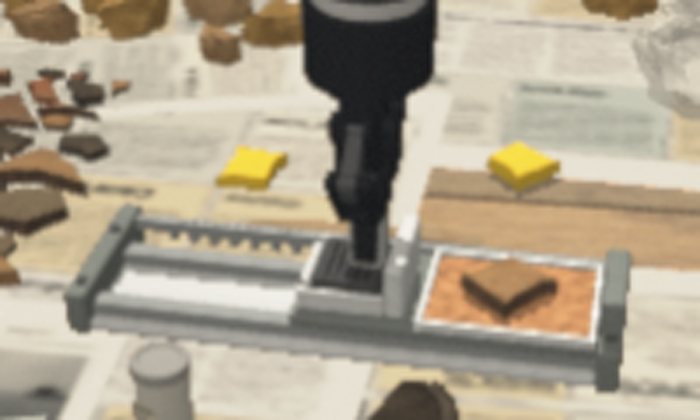

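The tray's front edge at about (603,290) looks to be against the stop, and fx has risen to 9 N. I'll push a little more to make sure it's home.

```bash
python3 -m handwheel '[[[0,0,0],[-0.2,0.01,0],1],[[0,0,0],[-0.2,0.01,0],1],[[0,0,0],[0,0,0],1],[[0,0,0],[0,0,0],1]]'
python3 - <<'E'
from h import *
np.set_printoptions(precision=4,suppress=True)
for c in ["top","side"]:
    p=optics.get_image(c); P=cloud(p)
    r=(p["range_z"]>0)&(abs(P[...,1]-.063)<.02)
    for x in np.arange(.325,.375,.004):
        m=r&(abs(P[...,0]-x)<.002)
        print(c,x.round(3),np.median(P[m][:,2]).round(4) if m.any() else None,end="; ")
    print()
E
```

```text
t: 8.53
eef_pos: [0.4776, 0.0571, 0.0457]
tcp_rot: [[0.998, -0.059, 0.016], [-0.059, -0.998, -0.001], [0.016, -0.0, -1.0]]
ft_force: [10.0, -0.2, 17.6]
gripper_width: 0.004
gripper_force: 8.7
top 0.325 0.6279; top 0.329 0.6215; top 0.333 0.6149; top 0.337 0.6083; top 0.341 0.602; top 0.345 0.5956; top 0.349 0.5892; top 0.353 0.5828; top 0.357 0.5761; top 0.361 0.5692; top 0.365 0.5624; top 0.369 0.5551; top 0.373 0.5481; 
side 0.325 0.0526; side 0.329 0.053; side 0.333 0.0529; side 0.337 0.0514; side 0.341 0.0324; side 0.345 0.0303; side 0.349 0.0297; side 0.353 0.0299; side 0.357 0.0295; side 0.361 0.0298; side 0.365 0.0294; side 0.369 0.0302; side 0.373 0.031;
```

The stage resists 10 N while the fingers slip, and depth shows the rim right beside the stop at x ≈ 0.341, so it's home. I'll release straight up.

```bash
python3 -m handwheel '[[[0,0,0],[0,0,0.3],1],[[0,0,0],[0,0,0.4],1],[[0,0,0],[0,0,0.5],1],[[0,0,0],[0,0,0.6],1],[[0,0,0],[0,0,1],1]]' && python3 -m handwheel '[[[0,0,0],[0,0,2],1],[[0,0,0],[0.5,0,3],1],[[0,0,0],[2,0,4],1],[[0,0,0],[2,0,4],1],[[0,0,0],[0,0,0],1]]' && python3 -m handwheel '[[[0,0,0],[3,-3,0],1],[[0,0,0],[3,-3,0],1],[[0,0,0],[3,-2,0],1],[[0,0,0],[0,0,0],1],[[0,0,0],[0,0,0],1]]'
python3 - <<'E'
from h import *
np.set_printoptions(precision=4,suppress=True)
for c in ["top","side"]:
    p=optics.get_image(c); P=cloud(p); z=p["range_z"]>0
    i=p["image"][115:285,200:370] if c=="top" else p["image"][170:280,170:370]
    cv2.imwrite(f"pics/{c}3.png",cv2.resize(i,None,fx=3.5,fy=3.5,interpolation=cv2.INTER_CUBIC)[...,::-1])
    for n in ["lock_button","thumb_wall","sherd","white_can","dark_stone","scraper"]:
        for b in optics.boxes_of(p,n)[:3]: print(n,round(b["conf"],2),world(p,b["point"]))
    m=z&(abs(P[...,0]-.493)<.014)&(abs(P[...,1]-.057)<.018); print(c,"button z",np.percentile(P[m][:,2],[10,50,90]) if m.any() else None)
    m=z&(abs(P[...,0]-.465)<.03)&(abs(P[...,1]-.057)<.03)&(P[...,2]>.059)&(P[...,2]<.07); print("wall x",P[m][:,0].min() if m.any() else None,P[m][:,0].max() if m.any() else None)
E
```

```text
t: 9.05
eef_pos: [0.4714, 0.0574, 0.0701]
tcp_rot: [[0.998, -0.059, 0.0], [-0.059, -0.998, -0.0], [0.0, 0.0, -1.0]]
ft_force: [-0.3, -0.1, 0.5]
gripper_width: 0.001
gripper_force: 0.0
t: 9.47
eef_pos: [0.5191, 0.0573, 0.202]
tcp_rot: [[0.998, -0.059, 0.015], [-0.059, -0.998, -0.001], [0.015, -0.0, -1.0]]
ft_force: [0.4, 0.1, 1.3]
gripper_width: -0.002
gripper_force: 0.0
t: 9.88
eef_pos: [0.6022, -0.0226, 0.1931]
tcp_rot: [[0.998, -0.061, -0.003], [-0.061, -0.998, 0.0], [-0.003, -0.0, -1.0]]
ft_force: [-0.9, 0.3, 0.0]
gripper_width: 0.001
gripper_force: 0.0
lock_button 0.48 [0.4904 0.0788 0.0528]
thumb_wall 0.9 [0.4304 0.0833 0.0312]
sherd 0.82 [0.2903 0.1772 0.0091]
sherd 0.57 [0.6016 0.2527 0.0105]
white_can 0.63 [0.5808 0.171  0.0484]
dark_stone 0.59 [0.4451 0.1909 0.0269]
top button z [0.5779 0.586  0.59  ]
wall x 0.4566877504991956 0.4679847272671498
lock_button 0.7 [0.49   0.061  0.0545]
lock_button 0.42 [0.3988 0.0652 0.0438]
thumb_wall 0.71 [0.4438 0.084  0.0251]
sherd 0.93 [0.5985 0.2646 0.0137]
sherd 0.84 [0.3998 0.0663 0.0448]
sherd 0.7 [ 0.397  -0.1301  0.0081]
white_can 0.62 [0.5784 0.1813 0.0358]
dark_stone 0.79 [0.4382 0.2012 0.0192]
scraper 0.71 [ 0.4767 -0.0382  0.0109]
scraper 0.51 [0.574  0.1835 0.0347]
side button z [0.0288 0.0529 0.0544]
wall x 0.45269339196217595 0.4672786065246797
```

View pics/side3.png

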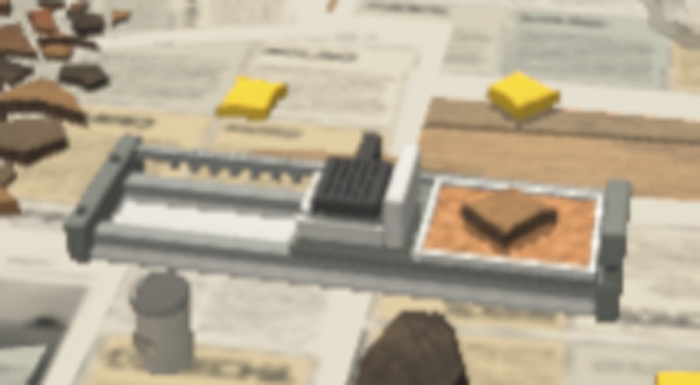

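The button at about (352,185) is up again, at its starting height of 53 mm. The stage is against the stop after about 126 mm of travel by the wall, and the sherd lies flat in the tray at about (508,215). The bystanders haven't moved and the arm is clear.

```bash
python3 -m handwheel '[[[0,0,0],[0,0,0],1],[[0,0,0],[0,0,0],1],[[0,0,0],[0,0,0],1]]' && python3 -c "
from station import env
print(env.job_done())"
```

```text
t: 10.83
eef_pos: [0.6021, -0.0214, 0.1948]
tcp_rot: [[0.998, -0.059, -0.0], [-0.059, -0.998, -0.0], [-0.0, 0.0, -1.0]]
ft_force: [0.1, 0.4, 1.0]
gripper_width: 0.002
gripper_force: 0.0
the job is handed in; nothing more can be done
None
```

I handed the job in at about 11 s; no verdict was shown, but the last pictures show the stage home against the end stop, the button sprung back up, the sherd flat in its tray and the bystanders where they were.

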